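# Load the core pin, shut the book mould and hold it on its register pin

### The job

Make the hinged mould ready for the shot: stand the shortest of the three pins from the wooden block in the hole in the open mould's cavity, fully home on its collar, then swing the upper half shut. Push the longest pin down through the aligned holes of both halves until its collar sits flat on the upper half, and finish while still gripping it and pressing it firmly down, so that the halves stay pressed shut. The middle-length pin stays in the block, and the spray can and the jar are left where they are.

Things in the scene. Friction and masses are not known exactly. Their poses are not given: they have to be found in the camera images.
- mould: Fixed lower half of an aluminium book mould, 116 (x) x 100 (y) mm, on a dark base plate 150 x 120 mm. Its top (parting face) is at z 50 mm. Mid top: a pocket 36 x 40 mm, 8 mm deep, with a bore 12 mm wide, 20 mm deep in its floor. Register hole: 12 mm wide, 40 mm deep, 38 mm to -x of the middle. Origin on the table under the middle; -x = handle side (roughly to the robot), +x = hinge side.
- upper_half (a joint): Hinge of the upper half, rad: 0 shut, 1.57 upright, about 1.9 open, leaning back from the robot (stop 2.0). Stiff: it stays where it is left; about 4 N at the bar moves it. The upper half is a block 116 x 100 x 28 mm, 0.5 kg, carried by mould; shut, its top is at z 78 mm. It has a pocket 22 mm deep over the cavity and the 12 mm register hole right through it.
- hinge_line (a point): Middle of the hinge line, which runs along the mould's y; 65 mm to the +x side of the mould's origin, 50 mm above the table. Along the mould's -y side (to its right) stands a fixed tote of pellets, 0.17 m tall, its rim 65 to 130 mm from the mould's middle line: the gripper's body must keep clear of it. The work is done at the mould's +y side, where the pin block stands.
- handle_bar (a point): Middle of the upper half's handle: round black bar, 13 mm thick, 60 mm long, parallel to the hinge line, on two thin arms 37 mm out from the free edge. 160 mm from the hinge line along the half and 14 mm to the outer side of its parting face; z about 0.2 m open, 64 mm shut. Pinched from above across its length, it turns between the fingers all the way down.
- core_seat (a point): Centre of the bore's mouth on the cavity floor, 42 mm above the table; the underside of the short pin's collar rests here.
- register_mouth (a point): Centre of the register hole on the outer face of the upper half (moves with it); shut, it is straight above the lower half's register hole, 38 mm to the -x side of the mould's origin and 78 mm above the table, z up. The underside of the long pin's collar rests here.
- pin_block: Fixed wooden block 164 (x) x 44 (y) x 34 (z) mm with three blind holes of 12 mm diameter, 16 mm deep, in a row along its x, 60 mm apart. The three pins stand in them in any order. Origin under its middle.
- short_pin: Shortest of three look-alike steel pins: shank 10 mm diameter with a tapered nose, 18 mm long below the collar; collar 20 mm diameter, 4 mm thick; knurled round head 14 mm diameter, 22 mm tall above the collar. Origin: centre of the collar's underside; z up along the head. Collar 2 mm above the block's top. Home in the mould its head rises 18 mm above the parting face.
- middle_pin: The same pin with a shank of 36 mm; its collar stands 20 mm above the block's top. Not needed: stays in the block.
- long_pin: The same pin with a shank of 62 mm, about 70 g; its collar stands 46 mm above the block's top. Origin: centre of the collar's underside; z up along the head.
- lube_can: Blue spray can 50 x 140 mm, standing; a bystander. Origin under it.
- ferrule_jar: Small clear jar, 52 x 58 mm, with brass ferrules; a bystander. Origin under it.
There are look-alikes about, which are no part of the job. What is shaped like the long_pin but turquoise or yellow is not meant.

How it is judged:
By the outcome, as a careful person would: the job done as asked, in the order asked, and still so for the second after the job is handed in, while the arm keeps its last pose, push and grip.
It also fails if it takes over 64 s, if anything falls off the work surface, if the arm or the gripper's body presses on something with over 40 N, if the wrist force passes 120 N, or if a joint passes its speed limit or range.

### The arm

A 6-joint arm with a two-finger parallel gripper is mounted at the origin on the work surface; the furniture and walls round the work are solid. World frame = base frame: x ahead of the robot, y to its left, z up, the work surface at z = 0. Lengths are in m, angles in rad, forces in N, time in s.
With the tool pointing down it reaches from about 0.325 to 0.925 m from the base axis. Payload 3.1 kg.
Tool frame: the origin (TCP) lies where the fingers leave the gripper's body, on its centre line; the fingertips stand ctrl.tcp_to_tips ahead of it and the grasp point (between the pads) lies 54 mm ahead of it (ctrl.tcp_to_tips is the distance from the TCP to the fingertips, in m); z points along the fingers, y is the line along which they close (so a half turn about z gives the same grasp; the last joint's range is limited). The gripper opens to 85 mm and grips with 20 to 120 N. Pads are 22 mm wide; open, the fingers measure 114 mm over their backs; the gripper's body (76 mm by 85 mm) begins 54 mm behind the grasp point. The pads swing forward as they close: fully open they stand 13 mm farther back than shut.
Start: joints at [1.174, 0.217, 1.613, -0, 1.311, -0.112], TCP at [0.176, 0.6, 0.304] pointing down, gripper open.
Joint ranges: [-2.75, 2.75], [-0.78, 2.1], [0.31, 2.55], [-1.13, 4.27], [0.13, 2.63], [-2.58, 2.58]. Speed limits (rad/s): [2.79, 2.79, 3.14, 3.14, 3.14, 3.14].

### API

Orientations are given as a unit quaternion [x, y, z, w].
In Python, from rig import ctrl gives the robot as it stands.
- The arm moves only by the shell command python3 -m inch 'ROWS' [FORCE]. ROWS is JSON, a list of rows, each a list of 5 numbers: the shift along the tool's x, y, z normalised to -1 to 1, where 1 is 120 mm, then the turn about the tool's z normalised to -1 to 1, where 1 is 0.5 rad, then the opening, from 0 (shut) to 1 (fully open). A call has 1 to 20 rows; each row is the pose to reach, as a shift and turn from the pose commanded when the call began, along the tool's axes at that moment; what a row does not reach only later rows make up. A row lasts 1/8 s, in which the tool goes at most 62.5 mm and 10.7 degrees, less where a joint would pass 70% of its speed; a pose out of reach is approached as far as the arm can. A call with a number of a shift or a turn outside -1 to 1 is refused whole. A call with a gripper value outside its range is refused whole. The fingers move at their own pace and stop on an object; FORCE is the grip in N (left out, the last holds). Time passes only in rows, so rows that repeat a pose let the fingers close. It gives the time, the measured TCP pose, the force, the opening and the grip force at its end, in the units of the state.
- ctrl.observe(): the state, without advancing time (a new reading comes with each control period).
- ctrl.capture(name): name is "scene" or "top" or "wrist"; returns a dict with "color" (480x640x3 uint8, blue, green, red), "z_map" (480x640 float32, m along the optical axis (not along the pixel's ray), 0 where there is no reading), "camera_matrix" (3x3 intrinsics, pixels), "k1" (the pictures are not rectified: a ray, as slopes to the right and down, at radius r is drawn at 1 + k1 r^2 times it, then the intrinsics apply), "position" and "orientation" of the camera in the world. Camera axes: x right, y up, looking along -z (the intrinsics and any distortion apply to the point x, -y, -z); pixel columns grow to the right and rows downward; lengths in m; the calibration is good to about 2 mm. A picture is of the moment at which its call begins.
- ctrl.sign_off(): hands the job in; it is judged then, once.
The state is a dict: "time_s": time; "qpos": joint angles; "qd": joint speeds; "effort": joint torques, N m; "eef_pos": TCP position; "tool_rot": TCP orientation; "contact_force": force on the tool from outside, world axes, zero at the start; "torque": the same for the moment, N m; "grip_width": finger opening in m; "grasp_force": force on a finger pad.
Only numpy, scipy, OpenCV 4.12 (cv2) and the standard library are available. Lean on these libraries where they do the work, as an engineer would, in place of code of your own. Each camera call takes 0.05 s, during which the arm holds its last target. There are 200 camera calls.

## Working session

There is one attempt and no reset: what is moved stays moved. The work goes in short steps, Python scripts to look and compute and a shell command to move; the robot and the scene stay as the last step left them, time stands still between calls to the robot, and variables do not carry over. Pictures are saved under pics/ and viewed, at most 12 in all, crops included, and the job is handed in when it is done.

```bash
ls; mkdir -p pics
cat > h.py <<'E'
import numpy as np, cv2
from scipy.spatial.transform import Rotation as R
from rig import ctrl
def cloud(c):
    K=c["camera_matrix"];k1=c["k1"];z=c["z_map"]
    v,u=np.mgrid[:480,:640]
    x=(u-K[0][2])/K[0][0];y=(v-K[1][2])/K[1][1]
    X,Y=x.copy(),y.copy()
    for _ in range(8):
        f=1+k1*(X*X+Y*Y);X=x/f;Y=y/f
    P=np.stack([X*z,-Y*z,-z],-1)
    return P@R.from_quat(c["orientation"]).as_matrix().T+np.array(c["position"])
def grab(n):
    c=ctrl.capture(n);return c,cloud(c)
E
python3 - <<'E'
from h import *
for n in("scene","top"):
    c,P=grab(n);cv2.imwrite(f"pics/{n}0.png",c["color"]);np.savez(f"{n}0.npz",P=P,z=c["z_map"],col=c["color"]);print(n,c["position"],c["k1"])
o=ctrl.observe();print(o,ctrl.tcp_to_tips)
E
```

```text
pics
scene [ 0.09578745 -0.17755852  0.63476192] -0.0005641758118168318
top [0.4218057  0.31789624 0.94025909] -0.038100480490511235
{'time_s': 0.1, 'qpos': array([ 1.17378735e+00,  2.17669275e-01,  1.61476861e+00,  1.64395803e-05,
        1.31129744e+00, -1.12205629e-01]), 'qd': array([ 0.00109297, -0.00075032, -0.00280002, -0.00054448, -0.00094868,
       -0.00045259]), 'effort': array([-1.36428380e-04, -3.98066962e+01, -3.04971993e+01, -1.53936066e-04,
        4.11189802e-03, -2.28892873e-05]), 'eef_pos': array([0.17536154, 0.5992988 , 0.30270718]), 'tool_rot': array([ 1.41922902e-01,  9.89877135e-01, -1.03479723e-03, -2.77518490e-04]), 'contact_force': array([-0.02923727,  0.82400119,  0.17608696]), 'torque': array([-0.03457779,  0.07417626,  0.00200193]), 'grasp_force': 0.0, 'grip_width': 0.08568403136081781} 0.0726
```

View pics/scene0.png

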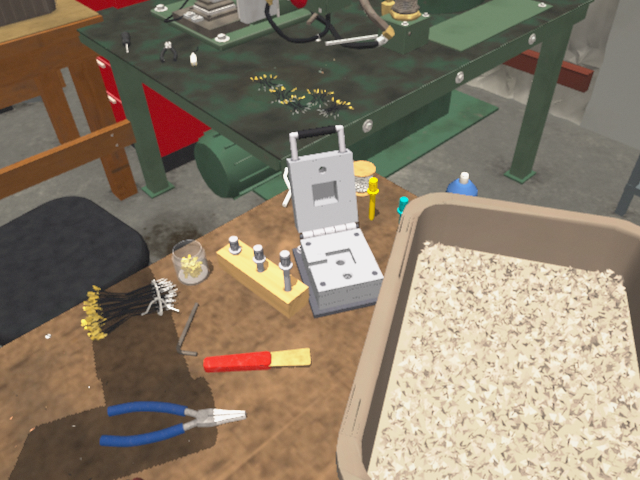

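View pics/top0.png

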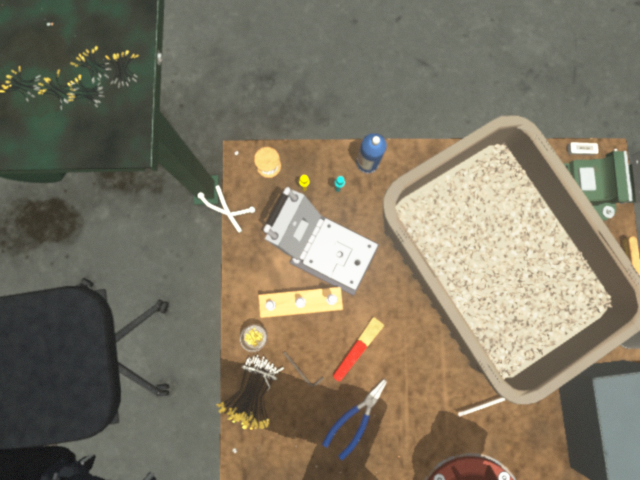

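The scene view shows the open mould (335,250), with the block's three pins at (235,245), (259,255) and (285,260); the right one looks longest. The turquoise and yellow look-alikes stand at (403,205) and (373,190). In the top view the pins are at (270,304), (300,302) and (333,297), and the mould is at (340,255). Next I measure heights and confirm with an enlarged crop.

Run:
```python
from h import *
d=np.load("top0.npz");P=d["P"];z=d["z"];col=d["col"]
ok=z>0
def comp(lo,hi,box):
    u0,v0,u1,v1=box
    m=np.zeros(z.shape,np.uint8);s=(slice(v0,v1),slice(u0,u1))
    m[s]=(ok&(P[...,2]>lo)&(P[...,2]<hi))[s]
    n,l,st,ce=cv2.connectedComponentsWithStats(m)
    for i in range(1,n):
        if st[i,4]>8:
            q=P[l==i];print(lo,st[i,4],ce[i].round(1),"min",q.min(0).round(4),"max",q.max(0).round(4),"med",np.median(q,0).round(4))
print("table",np.median(P[400:440,340:400][...,2]),P[300,200].round(3),P[300,400].round(3),P[200,400].round(3))
comp(.024,.04,(245,280,355,325))
comp(.05,.12,(245,270,355,325))
comp(.043,.056,(285,205,385,300))
comp(.06,.3,(225,170,330,260))
for n in("scene0",):
    d=np.load(n+".npz");P=d["P"];z=d["z"];ok=z>0
    comp(.052,.13,(215,225,305,285))
    comp(.046,.054,(295,225,385,300))
s=d["col"][120:320,200:430]
t=np.load("top0.npz")["col"][180:330,240:390]
cv2.imwrite("pics/crop.png",np.hstack([cv2.resize(s,(440,383)),cv2.resize(t,(360,383))]))
```

```text
table 0.0007374349487297427 [ 0.427  0.747 -0.86 ] [ 0.418  0.126 -0.001] [0.617 0.132 0.063]
0.024 1599 [299.6 301.7] min [0.391  0.2503 0.0286] max [0.4465 0.4162 0.04  ] med [0.4183 0.336  0.034 ]
0.05 20 [325.2 271.4] min [0.4718 0.2758 0.05  ] max [0.48   0.2936 0.0536] med [0.4778 0.2828 0.051 ]
0.05 136 [345.5 277.4] min [0.4454 0.2264 0.05  ] max [0.4795 0.27   0.0546] med [0.4654 0.2406 0.0511]
0.05 85 [331.5 298.6] min [0.415  0.265  0.0801] max [0.4321 0.2821 0.1085] med [0.4227 0.2744 0.1015]
0.05 78 [300.1 301.6] min [0.41   0.3239 0.0558] max [0.4274 0.3415 0.0828] med [0.4179 0.3333 0.0774]
0.05 46 [269.4 304.6] min [0.4071 0.3861 0.0565] max [0.4205 0.3996 0.0655] med [0.4129 0.3934 0.0614]
0.043 2667 [338.5 252.3] min [0.4435 0.1784 0.043 ] max [0.5875 0.3348 0.056 ] med [0.5158 0.2563 0.05  ]
0.043 10 [344.3 256.6] min [0.5018 0.2407 0.0433] max [0.5117 0.2489 0.0449] med [0.5068 0.2448 0.0438]
0.06 84 [304.  180.1] min [0.6484 0.3149 0.0626] max [0.6636 0.331  0.0909] med [0.6545 0.3228 0.0836]
0.06 2488 [291.3 222.4] min [0.5026 0.2922 0.0603] max [0.618  0.392  0.2055] med [0.5604 0.3459 0.1568]
0.052 72 [300.9 229.2] min [0.4983 0.3259 0.0521] max [0.5096 0.3534 0.069 ] med [0.504  0.3347 0.0603]
0.052 76 [233.5 240.8] min [0.4042 0.3852 0.0521] max [0.4181 0.3985 0.0631] med [0.4108 0.3896 0.0596]
0.052 195 [258.7 255. ] min [0.4075 0.3223 0.052 ] max [0.4262 0.3396 0.0811] med [0.4146 0.3286 0.0676]
0.052 288 [285.6 264.6] min [0.4124 0.2623 0.0523] max [0.4323 0.2815 0.1066] med [0.4195 0.2695 0.087 ]
0.046 3280 [340.3 258.8] min [0.4411 0.1788 0.046 ] max [0.586  0.3357 0.054 ] med [0.5123 0.2512 0.049 ]
```

View pics/crop.png

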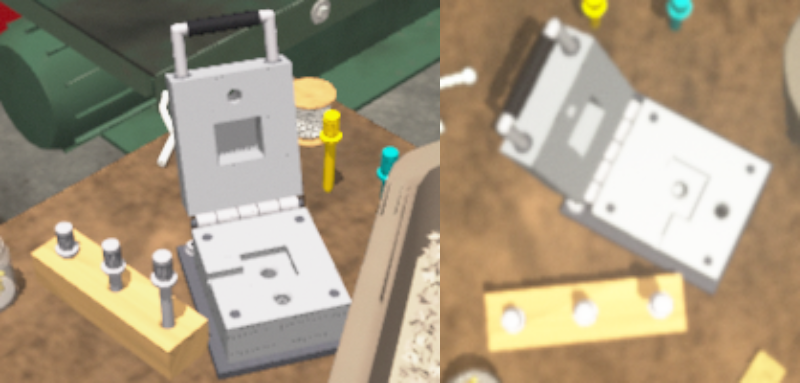

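The crop confirms it. Top heights are about 64, 81 and 107 mm, left to right. So the left pin (crop 65,240) is the short one, the middle one stays, and the right one (crop 163,265) is the steel long pin. Turquoise and yellow are excluded. Now I fit the poses.

```bash
cat >> h.py <<'E'
def fitpose(P,z,box,zl,zh):
    u0,v0,u1,v1=box;m=np.zeros(z.shape,bool);m[v0:v1,u0:u1]=True
    m&=(z>0)&(P[...,2]>zl)&(P[...,2]<zh)
    m=cv2.morphologyEx(m.astype(np.uint8),cv2.MORPH_OPEN,np.ones((3,3)))
    n,l,st,ce=cv2.connectedComponentsWithStats(m);i=1+np.argmax(st[1:,4])
    q=P[l==i];r=cv2.minAreaRect((q[:,:2]*1000).astype(np.float32))
    return r,np.median(q[:,2]),q
def plan(x,y,z,xdir=None):
    """rows numbers to bring TCP to world x,y,z with tool y along world angle xdir"""
    o=ctrl.observe();M=R.from_quat(o["tool_rot"]).as_matrix()
    s=M.T@(np.array([x,y,z])-o["eef_pos"])/.12
    t=0
    if xdir is not None:
        a=np.arctan2(M[1,1],M[0,1]);t=-((xdir-a+np.pi/2)%np.pi-np.pi/2)/.5
    print("tcp",o["eef_pos"].round(4),"rows",s.round(3),"turn",round(t,3),"q6",o["qpos"][5].round(2),"t",o["time_s"],"grip",round(o["grip_width"],4),round(o["grasp_force"],1),"F",o["contact_force"].round(1))
E
python3 - <<'E'
from h import *
for n,bb,mb in(("top0",(245,280,355,325),(285,205,385,300)),("scene0",(205,230,315,315),(290,225,390,310))):
    d=np.load(n+".npz");P=d["P"];z=d["z"]
    r,h,_=fitpose(P,z,bb,.029,.038);print(n,"block",r,h)
    r,h,q=fitpose(P,z,mb,.047,.053);print("mould",r,h, cv2.boxPoints(r).round(1).tolist())
    # dark hole pixel search: pocket floor
    r,h,_=fitpose(P,z,mb,.036,.046);print("pocket",r,h)
d=np.load("top0.npz")
g=cv2.cvtColor(d["col"],cv2.COLOR_BGR2GRAY)
for b in((330,245,352,263),(348,254,366,272)):
    s=g[b[1]:b[3],b[0]:b[2]].astype(float);w=np.clip(np.median(s)-30-s,0,None)
    vv,uu=np.mgrid[b[1]:b[3],b[0]:b[2]];u,v=(w*uu).sum()/w.sum(),(w*vv).sum()/w.sum()
    print("hole px",u,v,d["P"][int(round(v)),int(round(u))],d["P"][int(round(v)),int(round(u))+6])
plan(.4129,.392,.30)
M=R.from_quat(ctrl.observe()["tool_rot"]).as_matrix();print(M.round(3))
E
```

```text
top0 block ((418.4458312988281, 333.39544677734375), (44.12422180175781, 164.02755737304688), 4.752734184265137) 0.03397494619914754
mould ((513.781982421875, 254.16769409179688), (118.89878845214844, 99.98930358886719), 62.53657531738281) 0.04996223815908457 [[442.0, 224.5], [530.7000122070312, 178.39999389648438], [585.5999755859375, 283.8999938964844], [496.79998779296875, 330.0]]
pocket ((500.3077392578125, 259.77655029296875), (35.920310974121094, 69.55625915527344), 62.446739196777344) 0.041769640014515
scene0 block ((416.97540283203125, 332.668212890625), (45.8232307434082, 165.99453735351562), 4.935548305511475) 0.03287690364102874
mould ((513.8580322265625, 256.2175598144531), (126.4450454711914, 100.8956298828125), 62.1308479309082) 0.04900953655971069 [[439.70001220703125, 223.89999389648438], [528.9000244140625, 176.6999969482422], [588.0, 288.5], [498.79998779296875, 335.70001220703125]]
pocket ((515.40283203125, 256.5266418457031), (30.18462371826172, 38.623836517333984), 61.8380126953125) 0.04119348981526594
hole px 341.3180327868852 253.80983606557376 [0.51413421 0.24906729 0.02142866] [0.5119028  0.23854441 0.04201587]
hole px 357.27972665148064 262.703416856492 [0.49600888 0.21544997 0.01068759] [0.49248743 0.20817061 0.05271442]
tcp [0.1754 0.5993 0.3027] rows [-2.385 -1.102  0.024] turn 0 q6 -0.11 t 0.1 grip 0.0857 0.0 F [-0.   0.8  0.2]
[[-0.96   0.281 -0.001]
 [ 0.281  0.96  -0.002]
 [ 0.    -0.002 -1.   ]]
```

```bash
python3 -m inch '[[-0.5,-0.23,0,0,0.45],[-1,-0.46,0,0,0.45],[-1,-0.46,0,0,0.45]]' 40 && python3 -m inch '[[-0.5,-0.23,0,0,0.45],[-1,-0.46,0,0,0.45],[-1,-0.46,0.2,0,0.45]]' && python3 -m inch '[[-0.385,-0.18,0.2,0.2,0.45],[-0.385,-0.18,0.4,0.39,0.45],[-0.385,-0.18,0.4,0.39,0.45],[-0.385,-0.18,0.4,0.39,0.45]]'
python3 - <<'E'
from h import *
c,P=grab("wrist");cv2.imwrite("pics/w1.png",c["color"])
plan(.4134,.3932,.1186,np.radians(62.5))
m=(c["z_map"]>0)&(P[...,2]>.0585)&(P[...,2]<.07)
n,l,st,ce=cv2.connectedComponentsWithStats(m.astype(np.uint8))
for i in range(1,n):
    if st[i,4]>100:
        q=P[l==i];print(st[i,4],ce[i].round(),q.min(0).round(4),q.max(0).round(4),q.mean(0).round(4))
E
```

```text
time_s: 0.48
eef_pos: [0.2776, 0.5107, 0.3032]
tool_rot: [0.144, 0.99, -0.001, 0.0]
contact_force: [0.1, -0.0, -0.5]
grip_width: 0.0383
grasp_force: 0.0
time_s: 0.85
eef_pos: [0.3782, 0.4256, 0.282]
tool_rot: [0.144, 0.99, 0.002, 0.002]
contact_force: [-0.3, -0.2, 0.1]
grip_width: 0.0383
grasp_force: 0.0
time_s: 1.35
eef_pos: [0.4129, 0.3936, 0.2325]
tool_rot: [0.236, 0.972, 0.0, 0.0]
contact_force: [0.1, 0.1, 0.7]
grip_width: 0.0383
grasp_force: 0.0
tcp [0.4132 0.3938 0.2331] rows [-0.004 -0.006  0.954] turn 0.005 q6 -0.45 t 1.4 grip 0.0379 0.0 F [-0.6  0.2  0.5]
338 [320. 242.] [0.4075 0.3868 0.0587] [0.4208 0.4008 0.0622] [0.414  0.3941 0.0605]
119 [245. 283.] [0.412  0.3302 0.0585] [0.4213 0.3416 0.07  ] [0.4148 0.3382 0.0647]
148 [175. 331.] [0.4194 0.2731 0.0586] [0.4285 0.2805 0.07  ] [0.4232 0.278  0.064 ]
567 [324. 389.] [0.5015 0.325  0.0585] [0.5263 0.3662 0.07  ] [0.5106 0.3473 0.0644]
```

View pics/w1.png

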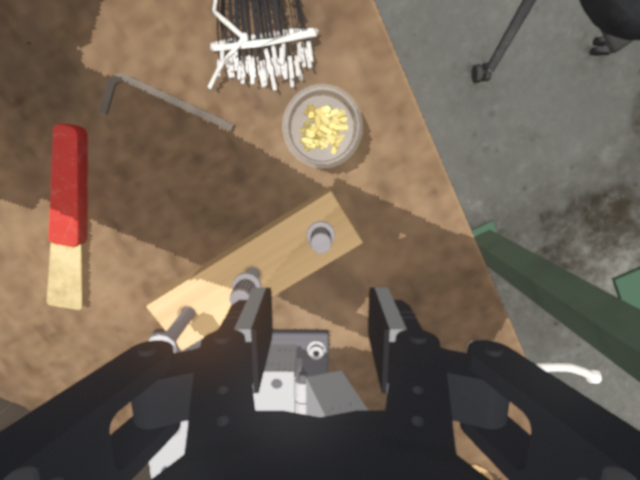

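The wrist view shows the short pin's head at (320,237), centred between the fingers (245–395). Descending to grip it.

```bash
python3 -m inch '[[0,0,0.4,0,0.45],[0,0,0.8,0,0.45],[0,0,0.95,0,0.45],[0,0,0.95,0,0.45],[0,0,0.95,0,0.1],[0,0,0.95,0,0],[0,0,0.95,0,0],[0,0,0.95,0,0]]' 40
python3 - <<'E'
from h import *
plan(.513,.253,.16,np.radians(62.5))
E
```

```text
time_s: 2.4
eef_pos: [0.4148, 0.394, 0.1204]
tool_rot: [0.238, 0.971, 0.002, 0.002]
contact_force: [0.0, -0.3, 7.0]
grip_width: 0.0121
grasp_force: 39.2
tcp [0.4148 0.394  0.1204] rows [-1.269 -0.663 -0.33 ] turn 0.0 q6 -0.45 t 2.4 grip 0.0121 39.2 F [ 0.  -0.3  7. ]
```

```bash
python3 -m inch '[[0,0,-0.2,0,0],[0,0,-0.5,0,0],[0,0,-0.7,0,0],[0,0,-0.7,0,0],[0,0,-0.7,0,0]]'
python3 - <<'E'
from h import *
plan(.513,.253,.16,np.radians(62.5))
c,P=grab("wrist");s=cv2.imread("pics/w1.png")
c2,P2=grab("scene")
cv2.imwrite("pics/w2.png",np.hstack([cv2.resize(c["color"][200:480,140:500],(400,311)),cv2.resize(c2["color"][120:320,180:437],(400,311))]))
E
```

```text
time_s: 3.02
eef_pos: [0.4125, 0.3922, 0.2008]
tool_rot: [0.238, 0.971, -0.001, -0.001]
contact_force: [-1.1, 0.1, -1.2]
grip_width: 0.0117
grasp_force: 39.7
tcp [0.4125 0.3922 0.2008] rows [-1.278 -0.642  0.34 ] turn 0.0 q6 -0.45 t 3.025 grip 0.0117 39.7 F [-1.1  0.1 -1.2]
```

View pics/w2.png

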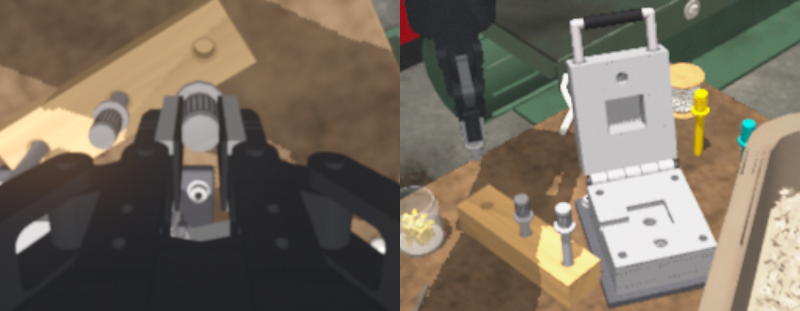

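The left half shows the short pin gripped between the pads (205,125) with its block hole empty. The right half shows the pin hanging vertical at (470,135). Now I measure it in the tool frame.

```bash
cat >> h.py <<'E'
def intool(n="wrist"):
    o=ctrl.observe();c,P=grab(n);M=R.from_quat(o["tool_rot"]).as_matrix()
    T=(P-o["eef_pos"])@M;T[c["z_map"]==0]=9
    return c,P,T
E
python3 - <<'E'
from h import *
for n in("wrist","scene"):
    c,P,T=intool(n)
    for a in np.arange(.044,.10,.004):
        m=(abs(T[...,0])<.03)&(abs(T[...,1])<.02)&(T[...,2]>a)&(T[...,2]<a+.004)
        if m.sum()>3: q=T[m]*1000;print(n,round(a,3),m.sum(),"x",q[:,0].min().round(1),q[:,0].max().round(1),"y",q[:,1].min().round(1),q[:,1].max().round(1))
E
```

```text
wrist 0.044 468 x -12.1 10.9 y -19.2 19.9
wrist 0.048 452 x -2.8 10.7 y -19.2 19.8
wrist 0.052 411 x -11.6 10.8 y -19.2 19.8
wrist 0.056 841 x -5.7 10.6 y -19.1 19.9
wrist 0.06 939 x -11.6 10.6 y -19.1 19.9
wrist 0.064 403 x -8.9 10.7 y -18.3 19.0
wrist 0.068 185 x 4.3 10.4 y -15.2 12.9
wrist 0.072 111 x 3.7 7.8 y -5.5 6.2
wrist 0.076 90 x 3.5 7.7 y -5.6 6.3
wrist 0.08 382 x 2.0 10.4 y -8.7 8.6
wrist 0.084 39 x 5.5 10.4 y -8.4 7.8
scene 0.044 26 x -10.0 10.4 y -19.8 -12.2
scene 0.048 13 x -9.5 11.2 y -19.9 -12.9
scene 0.052 19 x -10.7 10.3 y -19.8 -12.2
scene 0.056 14 x -9.6 10.6 y -19.5 -11.4
scene 0.06 21 x -10.6 11.1 y -19.9 -11.3
scene 0.064 23 x -10.2 11.3 y -20.0 4.9
scene 0.068 11 x -9.8 10.8 y -15.8 -13.1
scene 0.072 15 x -7.8 8.5 y -15.3 -12.3
scene 0.076 4 x 1.2 4.1 y -12.1 -7.7
scene 0.08 42 x -8.0 11.2 y -13.3 -1.7
scene 0.084 10 x -7.7 11.4 y -10.6 -1.1
scene 0.088 8 x -2.3 5.6 y -8.0 -3.9
scene 0.092 15 x -3.3 5.8 y -8.2 -3.1
scene 0.096 9 x -3.0 6.1 y -7.0 -2.8
scene 0.1 6 x -0.8 3.7 y -6.5 -2.9
```

```bash
python3 -m inch '[[-0.45,-0.22,0,0,0],[-0.9,-0.45,0,0,0],[-0.9,-0.45,0,0,0],[-0.9,-0.45,0,0,0]]'
python3 - <<'E'
from h import *
c,P=grab("wrist");cv2.imwrite("pics/w3.png",c["color"]);np.savez("w3.npz",P=P,z=c["z_map"],col=c["color"])
plan(.5136,.2526,.16,np.radians(62.5))
for lo,hi in((.047,.053),(.038,.0455),(.0,.034)):
    m=(c["z_map"]>0)&(P[...,2]>lo)&(P[...,2]<hi)&(np.hypot(P[...,0]-.513,P[...,1]-.253)<.075)
    n,l,st,ce=cv2.connectedComponentsWithStats(m.astype(np.uint8))
    for i in range(1,n):
        if st[i,4]>60:
            q=P[l==i];print(lo,st[i],cv2.minAreaRect((q[:,:2]*1000).astype(np.float32)),q[:,2].mean().round(4))
E
```

```text
time_s: 3.72
eef_pos: [0.4836, 0.2948, 0.2011]
tool_rot: [0.238, 0.971, -0.0, -0.001]
contact_force: [-0.5, 1.1, 0.4]
grip_width: 0.0115
grasp_force: 39.7
tcp [0.4833 0.2954 0.2012] rows [-0.389 -0.199  0.343] turn 0.001 q6 -0.67 t 3.775 grip 0.0118 39.7 F [ 0.6  0.4 -0.4]
0.047 [ 186  242   92  107 7045] ((485.90484619140625, 233.70712280273438), (54.18280029296875, 70.662109375), 62.40439224243164) 0.0486
0.047 [ 289  243  101   79 3941] ((506.5168762207031, 296.2757263183594), (60.97362518310547, 48.653846740722656), 61.230003356933594) 0.0488
0.047 [ 301  329   38   61 1735] ((549.6356811523438, 258.9779052734375), (24.556251525878906, 44.5853271484375), 66.49004364013672) 0.0486
0.038 [ 189  239  184   90 1635] ((469.81573486328125, 271.9556579589844), (71.66592407226562, 94.84708404541016), 11.972220420837402) 0.0412
0.038 [216 312  18  14 101] ((498.26513671875, 217.10653686523438), (11.458939552307129, 5.259135723114014), 33.05921936035156) 0.0419
0.038 [305 330   8  17 108] ((535.1439819335938, 260.005615234375), (4.7971014976501465, 9.256012916564941), 61.6192741394043) 0.0413
0.0 [ 195  198  176   41 4204] ((458.2804870605469, 281.8902282714844), (112.37750244140625, 25.472530364990234), 62.178138732910156) 0.0161
0.0 [221 310  13   9  72] ((499.1248779296875, 215.79324340820312), (8.991143226623535, 2.6682231426239014), 35.7341423034668) 0.0301
```

View pics/w3.png

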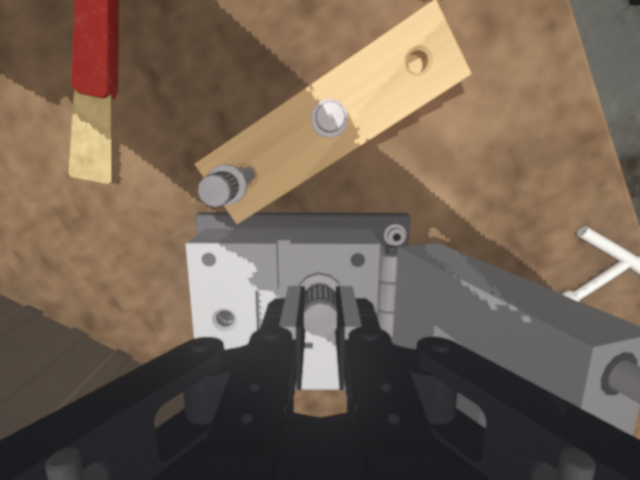

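The wrist view shows the register hole at (223,319), the mould's near edge at row 243, and the held pin at (320,310). I check the mould fit against this closer view.

Run:
```python
from h import *
a=np.radians(62.45);ex=np.array([np.cos(a),np.sin(a)]);ey=np.array([-ex[1],ex[0]]);o=np.array([.513,.2529])
def loc(P): return (P[...,:2]-o)@ex*1000,(P[...,:2]-o)@ey*1000
for n in("w3","top0","scene0"):
    d=np.load(n+".npz");P=d["P"];z=d["z"]
    X,Y=loc(P);m=(z>0)&(P[...,2]>.046)&(P[...,2]<.054)&(abs(X)<70)&(abs(Y)<70)
    r=[]
    A=m&(abs(Y-20)<25);r+=["freeedge(-58)",np.percentile(X[A],[0.3,1]).round(1)]
    A=m&(abs(X)<45);r+=["+y(50)",np.percentile(Y[A],[99,99.7]).round(1),"-y",np.percentile(Y[A],[.3,1]).round(1)]
    pk=(z>0)&(P[...,2]>.034)&(P[...,2]<.0455)&(abs(X)<26)&(abs(Y)<28)
    if pk.sum()>20:r+=["pocket x(+-18)",np.percentile(X[pk],[1,99]).round(1),"y",np.percentile(Y[pk],[1,99]).round(1)]
    # register hole: points well below the face
    hl=(z>0)&(P[...,2]<.046)&(np.hypot(X+38,Y)<9);print(n,*r,"hole n",hl.sum(),X[hl].mean().round(1),Y[hl].mean().round(1))
    if n=="w3":
        uv=np.argwhere(hl);cv,cu=(uv.min(0)+uv.max(0))/2;print(cu,cv)
d=np.load("w3.npz");Pc=d["P"]
# map of face coordinates around hole: affine fit pixel->world from face points
P=Pc;X,Y=loc(P);m=(abs(P[...,2]-.0487)<.002)&(np.hypot(X+38,Y)<22)
uv=np.argwhere(m)[:,::-1];A=np.c_[uv,np.ones(len(uv))];s=np.linalg.lstsq(A,np.c_[X[m],Y[m]],rcond=None)[0]
g=cv2.cvtColor(d["col"],cv2.COLOR_BGR2GRAY)
for p in((224,318.5),(cu,cv)):print(np.array([*p,1])@s)
```

```text
w3 freeedge(-58) [-56.2 -55.7] +y(50) [49.7 49.9] -y [-50.4 -49.1] pocket x(+-18) [-16.8  18.8] y [-20.6  27.7] hole n 242 -39.1 -4.4
224.0 318.0
top0 freeedge(-58) [-57.3 -56.5] +y(50) [49.6 49.9] -y [-49.9 -49.4] pocket x(+-18) [-17.7  18.2] y [-19.9  25.5] hole n 27 -39.3 -3.1
scene0 freeedge(-58) [-59.7 -58.9] +y(50) [50.6 51. ] -y [-49.  -48.2] pocket x(+-18) [-10.7  19. ] y [-19.5  25. ] hole n 35 -33.3 -0.6
[-36.42156785   0.44115767]
[-36.39978527   0.78489468]
```

```bash
python3 - <<'E'
from h import *
plan(.5138,.2534,.163,np.radians(62.45))
E
python3 -m inch '[[-0.2,-0.1,0,0,0],[-0.39,-0.2,0,0,0],[-0.39,-0.2,0.15,0,0],[-0.39,-0.2,0.3,0,0],[-0.39,-0.2,0.3,0,0],[-0.39,-0.2,0.3,0,0]]'
python3 - <<'E'
from h import *
plan(.5138,.2534,.127,np.radians(62.45))
E
```

```text
tcp [0.4833 0.2954 0.2012] rows [-0.388 -0.193  0.318] turn 0.003 q6 -0.67 t 3.775 grip 0.0118 39.7 F [ 0.6  0.4 -0.4]
time_s: 4.53
eef_pos: [0.5138, 0.2528, 0.1654]
tool_rot: [0.237, 0.971, -0.0, -0.0]
contact_force: [-0.2, 0.2, -0.8]
grip_width: 0.0117
grasp_force: 39.7
tcp [0.5138 0.2528 0.1654] rows [0.002 0.005 0.32 ] turn 0.004 q6 -0.76 t 4.525 grip 0.0117 39.7 F [-0.2  0.2 -0.8]
```

```bash
python3 -m inch '[[0,0,0.08,0,0],[0,0,0.16,0,0],[0,0,0.22,0,0],[0,0,0.22,0,0]]'
python3 - <<'E'
from h import *
plan(.5138,.2534,.127,np.radians(62.45))
E
```

```text
time_s: 5.03
eef_pos: [0.5142, 0.2524, 0.1386]
tool_rot: [0.238, 0.971, 0.0, -0.0]
contact_force: [0.2, 3.1, -2.6]
grip_width: 0.0118
grasp_force: 39.5
tcp [0.5142 0.2524 0.1386] rows [0.007 0.006 0.097] turn 0.001 q6 -0.76 t 5.025 grip 0.0118 39.5 F [ 0.2  3.1 -2.6]
```

```bash
python3 -m inch '[[0,0.006,0.05,0,0],[0,0.006,0.1,0,0],[0,0.006,0.11,0,0],[0,0.006,0.12,0,0],[0,0.006,0.12,0,0]]'
python3 - <<'E'
from h import *
plan(.5138,.2534,.127,np.radians(62.45))
E
```

```text
time_s: 5.65
eef_pos: [0.515, 0.2527, 0.1266]
tool_rot: [0.238, 0.971, -0.0, -0.0]
contact_force: [-3.7, -0.9, 7.9]
grip_width: 0.0118
grasp_force: 40.5
tcp [0.515  0.2527 0.1266] rows [ 0.011  0.    -0.003] turn 0.002 q6 -0.76 t 5.65 grip 0.0118 40.5 F [-3.7 -0.9  7.9]
```

```bash
python3 -m inch '[[0,0,0.03,0,0],[0,0,0.03,0,0],[0,0,0.01,0,0.4],[0,0,0.01,0,0.4],[0,0,0.01,0,0.4],[0,0,-0.3,0,0.4],[0,0,-0.7,0,0.4],[0.2,0,-1,0,0.4],[0.4,0,-1,0,0.4],[0.4,0,-1,0,0.4]]'
python3 - <<'E'
from h import *
a=np.radians(62.45);ex=np.array([np.cos(a),np.sin(a)]);ey=np.array([-ex[1],ex[0]]);o=np.array([.5135,.2535])
plan(.513,.253,.2)
for n in("wrist","top","scene"):
    c,P=grab(n)
    if n=="wrist":cv2.imwrite("pics/w4.png",c["color"])
    X=(P[...,:2]-o)@ex*1000;Y=(P[...,:2]-o)@ey*1000
    m=(c["z_map"]>0)&(np.hypot(X,Y)<14)&(P[...,2]>.055)&(P[...,2]<.08)
    f=(c["z_map"]>0)&(abs(X)<50)&(abs(Y)<40)&(P[...,2]>.044)&(P[...,2]<.054)
    if m.sum():print(n,m.sum(),"top z",np.percentile(P[m][:,2],[50,90,99]).round(4),"face",np.median(P[f][:,2]).round(4),X[m].mean(),Y[m].mean())
E
```

```text
time_s: 6.9
eef_pos: [0.4702, 0.2752, 0.2436]
tool_rot: [0.237, 0.972, -0.001, -0.001]
contact_force: [-1.5, -0.1, -0.9]
grip_width: 0.0342
grasp_force: 0.0
tcp [0.4702 0.2752 0.2436] rows [-0.403  0.001  0.363] turn 0 q6 -0.69 t 6.9 grip 0.0342 0.0 F [-1.5 -0.1 -0.9]
wrist 401 top z [0.0662 0.0673 0.0679] face 0.0486 0.2586012010898756 0.9059927854624296
scene 93 top z [0.0651 0.0676 0.0688] face 0.0489 -4.35882429139566 1.0245541528955846
```

View pics/w4.png

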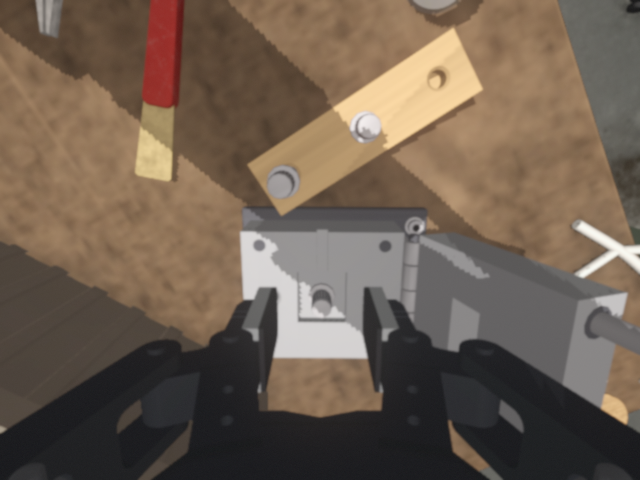

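The short pin stands in the pocket at (322,298), its top about 18.5 mm above the face, so it is home. Now the handle bar.

Run:
```python
from h import *
a=np.radians(62.45);ex=np.array([np.cos(a),np.sin(a)]);ey=np.array([-ex[1],ex[0]]);o=np.array([.5133,.2534])
for n in("top0","scene0"):
    d=np.load(n+".npz");P=d["P"];g=d["col"].max(-1)
    X=(P[...,:2]-o)@ex*1000;Y=(P[...,:2]-o)@ey*1000;Z=P[...,2]*1000
    m=(d["z"]>0)&(g<70)&(Z>170)&(Z<220)&(abs(Y)<40)&(X>80)&(X<180)
    print(n,m.sum(),[np.percentile(v[m],[1,50,99]).round(1) for v in(X,Y,Z)])
    f=(d["z"]>0)&(Z>70)&(Z<165)&(abs(Y)<45)&(X>50)&(X<150)
    print([ (z0,np.percentile(X[f&(abs(Z-z0)<5)],[2,50]).round(1)) for z0 in(80,100,120,140,160)])
for t in(1.85,1.9,1.95):
    print(t,65-160*np.cos(t)+14*np.sin(t),50+160*np.sin(t)+14*np.cos(t))
```

```text
Traceback (most recent call last):
IndexError: index -1 is out of bounds for axis 0 with size 0
```

Run:
```python
from h import *
a=np.radians(62.45);ex=np.array([np.cos(a),np.sin(a)]);ey=np.array([-ex[1],ex[0]]);o=np.array([.5133,.2534])
for n in("top0","scene0"):
    d=np.load(n+".npz");P=d["P"];g=d["col"].max(-1)
    X=(P[...,:2]-o)@ex*1000;Y=(P[...,:2]-o)@ey*1000;Z=P[...,2]*1000
    m=(d["z"]>0)&(Z>180)&(Z<220)&(abs(Y)<50)&(X>60)&(X<200)
    print(n,m.sum(),np.percentile(g[m],[5,50,95]) if m.any() else "")
    for z0 in range(60,215,10):
        f=(d["z"]>0)&(abs(Z-z0)<5)&(abs(Y)<50)&(X>40)&(X<200)
        if f.any():print(z0,f.sum(),np.percentile(X[f],[2,50,98]).round(1),np.percentile(Y[f],[2,98]).round(1),np.median(g[f]))
for t in(1.85,1.9,1.95):
    print(t,65-160*np.cos(t)+14*np.sin(t),50+160*np.sin(t)+14*np.cos(t))
```

```text
top0 408 [ 78.    91.5  245.65]
60 215 [59.2 66.1 77.8] [-42.6  49.8] 233.0
70 119 [69.3 71.8 87.9] [-48.3  49.7] 176.0
80 108 [72.6 75.1 94.7] [-47.4  49.7] 176.0
90 257 [76.5 82.9 95.1] [-44.1  49. ] 216.0
100 98 [ 79.7  81.9 102.8] [-46.8  49.8] 176.0
110 85 [83.2 85.6 98.3] [-49.   49.7] 174.0
120 81 [ 87.   89.3 112.6] [-46.6  49.7] 174.0
130 116 [ 90.1  92.6 106.8] [-48.3  49.6] 175.0
140 158 [ 93.3  95.9 109.9] [-46.9  49.7] 174.0
150 134 [ 97.2  99.4 129.4] [-47.8  49.6] 174.0
160 669 [100.8 115.1 128.7] [-47.8  48.6] 228.0
170 186 [103.4 107.5 118.4] [-47.8  46.7] 224.0
180 32 [117.8 120.  123.9] [-41.7  42.3] 184.5
190 34 [120.7 123.5 126.8] [-40.6  42.2] 185.0
200 352 [123.7 129.1 136. ] [-39.4  39.5] 87.0
210 5 [127.3 129.2 132.1] [-22.2   9. ] 85.0
scene0 548 [ 35.   63.  237.3]
60 458 [58.8 67.2 71. ] [-45.9  47.4] 197.0
70 375 [67.8 71.4 75.1] [-47.2  47.8] 196.0
80 370 [71.2 74.7 78.6] [-47.1  47.9] 196.0
90 585 [ 74.6  79.4 103.5] [-46.2  47. ] 196.0
100 392 [ 78.6  83.4 107.4] [-47.4  47.5] 195.0
110 374 [ 81.6  86.3 110.2] [-46.9  48.4] 195.0
120 243 [85.  88.6 92.8] [-48.2  48.5] 196.0
130 378 [88.5 92.  96. ] [-47.2  48.1] 196.0
140 423 [ 92.   95.4 110.6] [-46.5  47.8] 196.0
150 375 [ 95.1  98.8 102.3] [-47.5  48.5] 196.0
160 689 [ 98.9 103.5 128.3] [-47.1  47.9] 196.0
170 125 [101.1 114.8 120.6] [-41.9  43.3] 202.0
180 85 [115.4 119.5 125.2] [-40.9  43.2] 202.0
190 148 [119.5 123.4 127. ] [-40.9  43.1] 148.0
200 358 [121.1 124.8 131.3] [-38.4  41.2] 60.0
1.85 122.55229233357628 199.9457690205048
1.9 129.97453192578433 196.88196009389725
1.95 137.23436902626008 193.45102276170107
```

```bash
python3 - <<'E'
from h import *
plan(.5734,.3687,.251,np.radians(62.45))
X=lambda t:np.array([65-160*np.cos(t)+14*np.sin(t),50+160*np.sin(t)+14*np.cos(t)])
for t0,t1 in((1.9,1.3),(1.3,.7),(.7,0)):
    for t in np.linspace(t0,t1,9)[1:]:
        d=(X(t)-X(t0))/120;print(t.round(3),d[0].round(3),(-d[1]).round(3))
E
python3 -m inch '[[0,0,-0.45,0,0.4],[0,0,-0.45,0,0.4],[0,0,-0.45,0,0.4]]'
python3 - <<'E'
from h import *
plan(.5734,.3687,.251,np.radians(62.45))
E
```

```text
tcp [0.4715 0.2744 0.2431] rows [-0.39   1.089 -0.069] turn 0.003 q6 -0.69 t 7.05 grip 0.0342 0.0 F [-1.4 -0.3 -0.9]
1.825 -0.093 -0.037
1.75 -0.189 -0.067
1.675 -0.287 -0.09
1.6 -0.386 -0.105
1.525 -0.486 -0.113
1.45 -0.586 -0.114
1.375 -0.686 -0.107
1.3 -0.786 -0.092
1.225 -0.098 0.022
1.15 -0.194 0.051
1.075 -0.287 0.088
1.0 -0.378 0.131
0.925 -0.465 0.181
0.85 -0.548 0.237
0.775 -0.627 0.3
0.7 -0.7 0.368
0.612 -0.079 0.086
0.525 -0.151 0.179
0.438 -0.214 0.278
0.35 -0.268 0.381
0.262 -0.313 0.49
0.175 -0.348 0.601
0.088 -0.373 0.715
0.0 -0.389 0.832
time_s: 7.42
eef_pos: [0.4724, 0.2745, 0.2982]
tool_rot: [0.238, 0.971, -0.0, -0.0]
contact_force: [-1.2, -0.4, -0.4]
grip_width: 0.0342
grasp_force: 0.0
tcp [0.4724 0.2745 0.2982] rows [-0.384  1.086  0.391] turn 0.001 q6 -0.69 t 7.425 grip 0.0342 0.0 F [-1.2 -0.4 -0.4]
```

```bash
python3 -m inch '[[-0.19,0.4,0,0,0.4],[-0.38,0.8,0,0,0.4],[-0.38,1,0,0,0.4],[-0.38,1,0,0,0.4],[-0.38,1,0,0,0.4]]'
python3 - <<'E'
from h import *
plan(.5734,.3687,.251,np.radians(62.45))
c,P,T=intool()
cv2.imwrite("pics/w5.png",c["color"])
m=(P[...,2]>.19)&(P[...,2]<.215)&(abs(T[...,0])<.035)&(T[...,1]>-.02)&(T[...,1]<.045)&(T[...,2]>.08)
if m.any():print(m.sum(),np.percentile(T[m]*1000,[2,50,98],axis=0).round(1))
E
```

```text
time_s: 8.05
eef_pos: [0.5672, 0.3594, 0.2969]
tool_rot: [0.238, 0.971, -0.002, -0.001]
contact_force: [-0.0, 0.7, 0.4]
grip_width: 0.0342
grasp_force: 0.0
tcp [0.5672 0.3594 0.2969] rows [-0.011  0.094  0.382] turn 0.002 q6 -0.63 t 8.05 grip 0.0342 0.0 F [-0.   0.7  0.4]
3748 [[-33.    6.1  94.2]
 [  2.7  11.8  96.2]
 [ 33.7  18.2 100.8]]
```

View pics/w5.png

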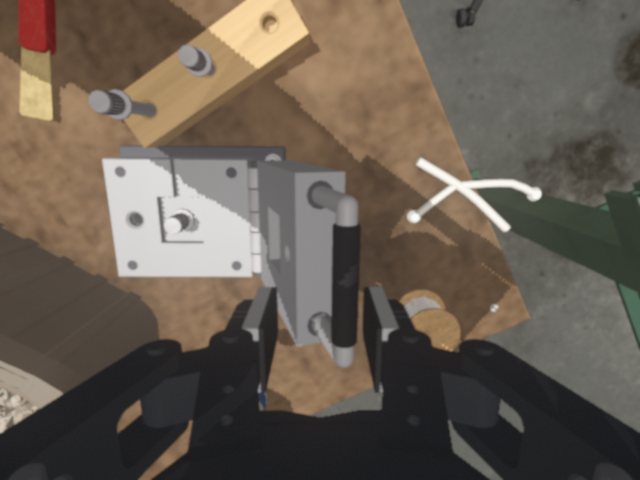

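The bar runs from (345,225) to (343,345), between the fingers and centred along x, 11.8 mm to +y. I grip it and swing.

```bash
python3 -m inch '[[0,0.095,0,0,0.4],[0,0.095,0.2,0,0.4],[0,0.095,0.38,0,0.4],[0,0.095,0.38,0,0.4],[0,0.095,0.38,0,0.1],[0,0.095,0.38,0,0],[0,0.095,0.38,0,0],[0,0.095,0.38,0,0]]' 30 && python3 -m inch '[[0,-0.093,-0.037,0,0],[0,-0.189,-0.067,0,0],[0,-0.287,-0.09,0,0],[0,-0.386,-0.105,0,0],[0,-0.486,-0.113,0,0],[0,-0.586,-0.114,0,0],[0,-0.686,-0.107,0,0],[0,-0.786,-0.092,0,0]]'
```

```text
time_s: 9.1
eef_pos: [0.5736, 0.3704, 0.2542]
tool_rot: [0.238, 0.971, 0.0, 0.0]
contact_force: [-0.3, -0.6, -0.8]
grip_width: 0.0117
grasp_force: 29.7
time_s: 10.1
eef_pos: [0.5302, 0.2878, 0.2679]
tool_rot: [0.238, 0.971, 0.003, 0.001]
contact_force: [1.2, 6.0, -2.2]
grip_width: 0.0121
grasp_force: 30.5
```

```bash
python3 -m inch '[[0,-0.098,0.022,0,0],[0,-0.194,0.051,0,0],[0,-0.287,0.088,0,0],[0,-0.378,0.131,0,0],[0,-0.465,0.181,0,0],[0,-0.548,0.237,0,0],[0,-0.627,0.3,0,0],[0,-0.7,0.368,0,0]]' && python3 -m inch '[[0,-0.079,0.086,0,0],[0,-0.151,0.179,0,0],[0,-0.214,0.278,0,0],[0,-0.268,0.381,0,0],[0,-0.313,0.49,0,0],[0,-0.348,0.601,0,0],[0,-0.373,0.715,0,0],[0,-0.389,0.8,0,0],[0,-0.389,0.832,0,0],[0,-0.389,0.832,0,0]]'
python3 - <<'E'
from h import *
a=np.radians(62.45);ex=np.array([np.cos(a),np.sin(a)]);o=np.array([.5133,.2534])
e=ctrl.observe()["eef_pos"];print((e[:2]-o)@ex,e[2]-.054)
E
```

```text
time_s: 11.1
eef_pos: [0.4902, 0.2115, 0.2196]
tool_rot: [0.238, 0.971, -0.0, -0.001]
contact_force: [-2.7, 2.7, 3.2]
grip_width: 0.0115
grasp_force: 33.8
time_s: 12.35
eef_pos: [0.4688, 0.1703, 0.1195]
tool_rot: [0.237, 0.971, -0.001, -0.001]
contact_force: [-2.1, 0.9, -3.1]
grip_width: 0.012
grasp_force: 35.5
-0.09423755371732723 0.06546909539959639
```

```bash
python3 -m inch '[[0,0,0.03,0,0],[0,0,0.05,0,0],[0,0,0.05,0,0]]' && python3 -m inch '[[0,0,-0.05,0,0],[0,0,-0.05,0,0.33],[0,0,-0.05,0,0.33],[0,0,-0.05,0,0.33],[0,0,-0.4,0,0.33],[0,0,-0.8,0,0.33],[0.3,0,-1,0,0.4],[0.5,0,-1,0,0.4],[0.5,0,-1,0,0.4]]'
python3 - <<'E'
from h import *
a=np.radians(62.45);ex=np.array([np.cos(a),np.sin(a)]);ey=np.array([-ex[1],ex[0]]);o=np.array([.5133,.2534])
plan(.4234,.2736,.3)
for n in("wrist","top","scene"):
    c,P=grab(n)
    X=(P[...,:2]-o)@ex*1000;Y=(P[...,:2]-o)@ey*1000;k=c["z_map"]>0
    for x0 in(-50,-20,20,50):
        f=k&(abs(X-x0)<7)&(abs(Y)<48)&(P[...,2]>.05)&(P[...,2]<.12)
        if f.sum()>5:print(n,x0,np.median(P[f][:,2]).round(4),f.sum(),np.percentile(Y[f],[1,99]).round(1))
    f=k&(abs(Y)<45)&(abs(P[...,2]-.0775)<.004)&(abs(X)<75)
    if f.any(): print("X edges",np.percentile(X[f],[.5,99.5]).round(1))
    hl=k&(P[...,2]<.072)&(np.hypot(X+38,Y)<9)
    m=k&(abs(P[...,2]-.0775)<.004)&(np.hypot(X+38,Y)<22)
    if hl.sum()>5 and m.sum()>50:
        uv=np.argwhere(hl);cc=(uv.min(0)+uv.max(0))/2;U=np.argwhere(m);s=np.linalg.lstsq(np.c_[U,np.ones(len(U))],np.c_[X[m],Y[m]],rcond=None)[0];print(n,"hole",cc,np.array([*cc,1])@s)
    if n=="wrist":
        cv2.imwrite("pics/w6.png",c["color"])
        for yy in (.274,.335):
            f=k&(np.hypot(P[...,0]-.422,P[...,1]-yy)<.018)&(P[...,2]>(.1 if yy<.3 else .075))&(P[...,2]<.115)
            if f.any():q=P[f];print("pin",f.sum(),((q.min(0)+q.max(0))/2).round(4),q.max(0).round(4))
E
```

```text
time_s: 12.72
eef_pos: [0.4689, 0.1701, 0.1161]
tool_rot: [0.237, 0.971, -0.002, -0.001]
contact_force: [-8.9, -2.0, 14.1]
grip_width: 0.012
grasp_force: 37.2
time_s: 13.85
eef_pos: [0.4142, 0.1988, 0.233]
tool_rot: [0.237, 0.972, -0.001, -0.001]
contact_force: [-0.4, -0.1, -0.2]
grip_width: 0.0341
grasp_force: 0.0
tcp [0.4142 0.1988 0.233 ] rows [ 0.219  0.588 -0.559] turn 0 q6 -0.8 t 13.85 grip 0.0341 0.0 F [-0.4 -0.1 -0.2]
wrist -50 0.0799 729 [-47.6  47.9]
wrist -20 0.079 1531 [-2.6 47.5]
wrist 20 0.078 1559 [-1.5 47.6]
wrist 50 0.0773 2118 [-20.   47.3]
X edges [-55.6  59.7]
pin 608 [0.4242 0.2743 0.1034] [0.4312 0.2811 0.1067]
pin 559 [0.4193 0.3338 0.0778] [0.4265 0.3409 0.0805]
top -50 0.0811 302 [-47.3  31.5]
top -20 0.0803 358 [-47.   46.7]
top 20 0.079 363 [-46.6  46.8]
top 50 0.0784 352 [-46.4  46.7]
X edges [-57.2  59.7]
top hole [260.5 358.5] [-37.90634389   0.53874175]
scene -50 0.08 491 [-46.9  47.5]
scene -20 0.0793 321 [-47.1  23.6]
scene 20 0.0782 178 [-47.6  -2.7]
scene 50 0.0775 132 [-47.3  -5.8]
X edges [-59.5  56.9]
scene hole [262.  347.5] [-41.00119664   2.06220397]
```

View pics/w6.png

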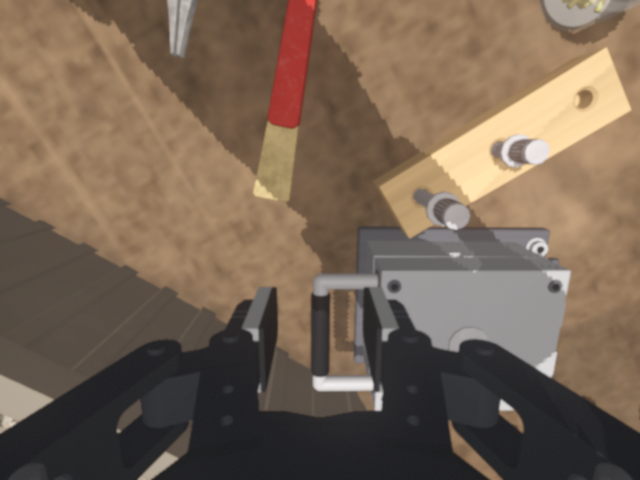

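The wrist view shows the half down, with the bar at (320,335), the long pin at (450,212) and the middle pin at (528,150). But the surface slopes about 2.6 mm over 100 mm: I lifted a touch before releasing. I push it fully shut with closed fingertips beside the hole.

Run:
```python
from h import *
a=np.radians(62.45);ex=np.array([np.cos(a),np.sin(a)]);ey=np.array([-ex[1],ex[0]]);o=np.array([.5133,.2534])
t=o-.036*ex+.026*ey
plan(*t,.155)
```

```text
tcp [0.4158 0.1982 0.2331] rows [-0.292  0.484  0.649] turn 0 q6 -0.8 t 14.0 grip 0.0342 0.0 F [ 0.2  0.4 -0.7]
```

```bash
python3 -m inch '[[-0.15,0.25,0,0,0],[-0.29,0.48,0.2,0,0],[-0.29,0.48,0.5,0,0],[-0.29,0.48,0.64,0,0],[-0.29,0.48,0.68,0,0],[-0.29,0.48,0.72,0,0],[-0.29,0.48,0.74,0,0],[-0.29,0.48,0.74,0,0]]'
```

```text
time_s: 15.0
eef_pos: [0.4733, 0.2331, 0.1505]
tool_rot: [0.237, 0.971, -0.002, -0.002]
contact_force: [-12.5, -5.2, 23.8]
grip_width: -0.0
grasp_force: 11.9
```

```bash
python3 -m inch '[[0,0,-0.3,0,0],[0,0,-0.7,0,0.45],[0.1,0,-0.9,0,0.45],[0.3,0,-0.9,0,0.45],[0.3,0,-0.9,0,0.45]]'
python3 - <<'E'
from h import *
a=np.radians(62.45);ex=np.array([np.cos(a),np.sin(a)]);ey=np.array([-ex[1],ex[0]]);o=np.array([.5133,.2534])
plan(.424,.2742,.1615,a)
for n in("wrist","scene"):
    c,P=grab(n)
    X=(P[...,:2]-o)@ex*1000;Y=(P[...,:2]-o)@ey*1000;k=c["z_map"]>0
    for x0 in(-50,-20,20,50):
        f=k&(abs(X-x0)<7)&(abs(Y)<48)&(P[...,2]>.05)&(P[...,2]<.12)
        if f.sum()>5:print(n,x0,np.median(P[f][:,2]).round(4),f.sum())
E
```

```text
time_s: 15.62
eef_pos: [0.4395, 0.2506, 0.2529]
tool_rot: [0.237, 0.972, -0.0, -0.001]
contact_force: [-0.2, -0.4, -0.1]
grip_width: 0.0383
grasp_force: 0.0
tcp [0.4395 0.2506 0.2529] rows [0.204 0.116 0.762] turn 0.006 q6 -0.71 t 15.625 grip 0.0383 0.0 F [-0.2 -0.4 -0.1]
wrist -50 0.0767 2458
wrist -20 0.0766 2459
wrist 20 0.0767 771
wrist 50 0.0768 1609
scene -50 0.077 466
scene -20 0.0771 434
scene 20 0.077 381
scene 50 0.0771 321
```

Flat: fully shut and staying so. Now the long pin.

```bash
python3 -m inch '[[0.2,0.115,0,0,0.45],[0.2,0.115,0.2,0,0.45],[0.2,0.115,0.2,0,0.45]]'
python3 - <<'E'
from h import *
plan(.424,.2742,.1615,np.radians(62.45))
c,P,T=intool();k=c["z_map"]>0
f=k&(np.hypot(P[...,0]-.424,P[...,1]-.274)<.012)&(P[...,2]>.1)&(P[...,2]<.112)
q=T[f]*1000;print(f.sum(),q.min(0),q.max(0))
E
```

```text
time_s: 16.1
eef_pos: [0.425, 0.2726, 0.2265]
tool_rot: [0.237, 0.971, -0.002, -0.003]
contact_force: [0.7, 0.1, -0.3]
grip_width: 0.0388
grasp_force: 0.0
tcp [0.425  0.2726 0.2265] rows [0.011 0.011 0.542] turn 0.003 q6 -0.66 t 16.1 grip 0.0388 0.0 F [ 0.7  0.1 -0.3]
570 [ -5.66636607  -5.25596659 120.13685951] [  8.14697738   8.63151226 126.4998879 ]
```

```bash
python3 -m inch '[[0.01,0.013,0.2,0,0.45],[0.01,0.013,0.45,0,0.45],[0.01,0.013,0.545,0,0.45],[0.01,0.013,0.545,0,0.45],[0.01,0.013,0.545,0,0.1],[0.01,0.013,0.545,0,0],[0.01,0.013,0.545,0,0],[0.01,0.013,0.545,0,0]]' 70 && python3 -m inch '[[0,0,-0.2,0,0],[0,0,-0.5,0,0],[0,0,-0.9,0,0],[0,0,-0.9,0,0],[0,0,-0.9,0,0]]'
python3 - <<'E'
from h import *
c,P,T=intool();print(ctrl.observe()["eef_pos"])
s,_,T2=intool("scene")
for n,T in(("wrist",T),("scene",T2)):
    for a in np.arange(.068,.15,.006):
        m=(abs(T[...,0])<.02)&(abs(T[...,1])<.014)&(T[...,2]>a)&(T[...,2]<a+.006)
        if m.sum()>3: q=T[m]*1000;print(n,round(a,3),m.sum(),"x",q[:,0].min().round(1),q[:,0].max().round(1),"y",q[:,1].min().round(1),q[:,1].max().round(1))
plan(.4955,.2195,.25,np.radians(62.45))
cv2.imwrite("pics/w7.png",np.hstack([cv2.resize(c["color"][200:480,140:500],(400,311)),cv2.resize(s["color"][120:320,180:437],(400,311))]))
E
```

```text
time_s: 17.15
eef_pos: [0.4275, 0.2758, 0.1658]
tool_rot: [0.238, 0.971, 0.001, 0.001]
contact_force: [-0.3, -1.3, 5.1]
grip_width: 0.0106
grasp_force: 68.6
time_s: 17.77
eef_pos: [0.426, 0.2753, 0.2716]
tool_rot: [0.238, 0.971, -0.0, -0.0]
contact_force: [-1.0, -0.7, -0.3]
grip_width: 0.0109
grasp_force: 68.5
[0.42551059 0.27501922 0.27069358]
wrist 0.068 232 x 7.0 10.4 y -11.4 12.1
wrist 0.074 134 x 6.4 9.6 y -5.6 5.5
wrist 0.08 490 x 4.5 12.4 y -9.2 9.2
wrist 0.086 15 x 8.2 12.3 y -4.5 7.9
wrist 0.098 23 x 5.4 7.4 y -4.1 2.5
wrist 0.104 72 x 4.3 7.6 y -5.2 3.5
wrist 0.11 68 x 2.6 7.5 y -5.4 4.1
wrist 0.116 65 x 3.4 7.5 y -5.6 3.7
wrist 0.122 58 x 2.6 7.5 y -5.7 3.8
wrist 0.128 55 x 3.5 7.4 y -5.9 3.4
wrist 0.134 48 x 2.9 7.7 y -6.1 3.5
wrist 0.14 33 x 3.6 7.4 y -6.2 2.9
scene 0.068 31 x -10.0 10.6 y -13.9 4.7
scene 0.074 17 x -3.3 10.8 y -11.9 -1.4
scene 0.08 79 x -5.8 13.1 y -13.0 2.7
scene 0.086 5 x -0.2 8.7 y -10.7 -5.6
scene 0.092 31 x -0.8 8.5 y -8.2 -2.1
scene 0.098 26 x -0.7 8.0 y -9.2 -2.5
scene 0.104 24 x 0.0 8.7 y -8.6 -3.5
scene 0.11 30 x -1.1 8.4 y -8.9 -3.0
scene 0.116 22 x -0.3 8.2 y -8.3 -3.8
scene 0.122 24 x -0.1 8.5 y -9.2 -2.8
scene 0.128 23 x -1.0 8.7 y -9.0 -3.2
scene 0.134 25 x -0.5 8.2 y -11.8 -4.8
scene 0.14 18 x -0.1 8.3 y -10.0 -3.0
scene 0.146 5 x 1.7 6.1 y -6.9 -4.6
tcp [0.4254 0.2749 0.2703] rows [-0.732 -0.139  0.168] turn 0.002 q6 -0.66 t 17.875 grip 0.0104 68.5 F [-0.5  0.5 -1.7]
```

View pics/w7.png

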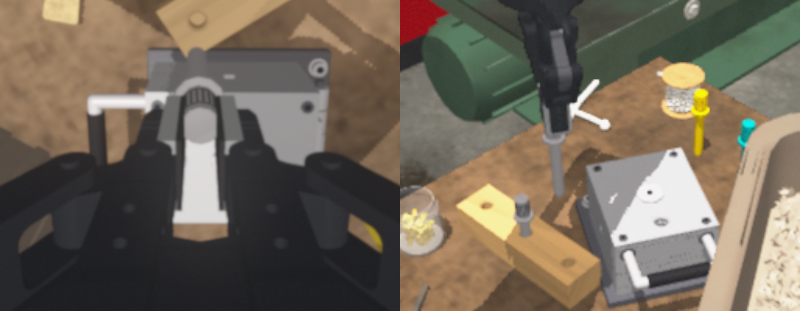

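The left half shows the long pin gripped at (203,120). The right half shows it hanging vertical at (555,165), the mould shut, and the register hole at (661,222). I move over the hole.

```bash
python3 -m inch '[[-0.35,-0.07,0,0,0],[-0.71,-0.13,0,0,0],[-0.71,-0.13,0.1,0,0],[-0.71,-0.13,0.2,0,0],[-0.71,-0.13,0.2,0,0]]'
python3 - <<'E'
from h import *
plan(.4985,.2191,.24,np.radians(62.45))
a=np.radians(62.45);ex=np.array([np.cos(a),np.sin(a)]);ey=np.array([-ex[1],ex[0]]);o=np.array([.5134,.2533])
for n in("wrist","scene"):
    c,P=grab(n)
    X=(P[...,:2]-o)@ex*1000;Y=(P[...,:2]-o)@ey*1000;k=c["z_map"]>0
    for lo in(.09,.1,.11,.12,.13):
        m=k&(np.hypot(X+38,Y)<16)&(P[...,2]>lo)&(P[...,2]<lo+.01)
        if m.any():print(n,lo,m.sum(),"X",X[m].min().round(1),X[m].max().round(1),"Y",Y[m].min().round(1),Y[m].max().round(1))
    hl=k&(P[...,2]<.072)&(np.hypot(X+38,Y)<10)
    if hl.any():print("hole",hl.sum(),X[hl].mean(),Y[hl].mean())
    cv2.imwrite(f"pics/{n}8.png",c["color"])
E
```

```text
time_s: 18.5
eef_pos: [0.4925, 0.2223, 0.2454]
tool_rot: [0.237, 0.971, -0.001, -0.003]
contact_force: [0.1, -0.1, -0.2]
grip_width: 0.0103
grasp_force: 68.5
tcp [0.4925 0.2223 0.2454] rows [-0.057 -0.001  0.044] turn 0.004 q6 -0.8 t 18.5 grip 0.0103 68.5 F [ 0.1 -0.1 -0.2]
wrist 0.1 68 X -43.9 -34.2 Y 7.8 12.5
wrist 0.11 97 X -43.7 -33.8 Y 7.3 12.4
wrist 0.12 103 X -43.3 -33.8 Y 8.0 12.4
wrist 0.13 116 X -43.0 -33.4 Y 7.3 12.2
hole 57 -34.00921579734162 -4.486974690189018
scene 0.09 2 X -44.0 -42.0 Y 4.9 8.5
scene 0.1 32 X -46.4 -40.4 Y 3.3 12.2
scene 0.11 40 X -47.4 -40.3 Y 3.1 12.3
scene 0.12 38 X -46.3 -40.4 Y 3.8 12.4
scene 0.13 37 X -45.8 -39.5 Y 3.3 12.2
hole 25 -33.60653907344734 -0.5145288703578911
```

```bash
python3 -m inch '[[-0.062,0.01,0.05,0,0],[-0.062,0.01,0.1,0,0],[-0.062,0.01,0.15,0,0],[-0.062,0.01,0.2,0,0],[-0.062,0.01,0.22,0,0],[-0.062,0.01,0.22,0,0]]'
python3 - <<'E'
from h import *
plan(.4985,.2191,.1635,np.radians(62.45))
E
```

```text
time_s: 19.35
eef_pos: [0.5017, 0.2198, 0.2215]
tool_rot: [0.238, 0.971, -0.0, -0.001]
contact_force: [-1.7, 0.8, -0.5]
grip_width: 0.0101
grasp_force: 68.5
tcp [0.5017 0.2198 0.2215] rows [ 0.02  -0.017  0.484] turn 0.002 q6 -0.81 t 19.35 grip 0.0101 68.5 F [-1.7  0.8 -0.5]
```

```bash
python3 -m inch '[[0.01,0,0.03,0,0],[0.012,0,0.07,0,0],[0.012,0,0.1,0,0],[0.012,0,0.1,0,0]]'
python3 - <<'E'
from h import *
plan(.4985,.2191,.1635,np.radians(62.45))
E
```

```text
time_s: 19.85
eef_pos: [0.5005, 0.2205, 0.2094]
tool_rot: [0.238, 0.971, -0.0, -0.0]
contact_force: [0.8, 0.4, -2.6]
grip_width: 0.0106
grasp_force: 68.5
tcp [0.5005 0.2205 0.2094] rows [ 0.01  -0.018  0.382] turn 0.002 q6 -0.8 t 19.85 grip 0.0106 68.5 F [ 0.8  0.4 -2.6]
```

Free entry, 16 mm deep. Continuing down.

```bash
python3 -m inch '[[0,0,0.05,0,0],[0,0,0.1,0,0],[0,0,0.15,0,0],[0,0,0.18,0,0],[0,0,0.18,0,0]]'
python3 - <<'E'
from h import *
plan(.4985,.2191,.1635,np.radians(62.45))
E
```

```text
time_s: 20.48
eef_pos: [0.5004, 0.2204, 0.1876]
tool_rot: [0.238, 0.971, -0.0, -0.001]
contact_force: [-1.1, -0.5, -1.8]
grip_width: 0.0108
grasp_force: 68.5
tcp [0.5004 0.2204 0.1876] rows [ 0.009 -0.017  0.201] turn 0.002 q6 -0.8 t 20.475 grip 0.0108 68.5 F [-1.1 -0.5 -1.8]
```

```bash
python3 -m inch '[[0,0,0.05,0,0],[0,0,0.1,0,0],[0,0,0.15,0,0],[0,0,0.2,0,0],[0,0,0.22,0,0],[0,0,0.22,0,0]]'
python3 - <<'E'
from h import *
plan(.4985,.2191,.1635,np.radians(62.45))
E
```

```text
time_s: 21.22
eef_pos: [0.5003, 0.2202, 0.164]
tool_rot: [0.237, 0.971, -0.001, -0.001]
contact_force: [-10.3, -5.5, 15.2]
grip_width: 0.0106
grasp_force: 70.5
tcp [0.5003 0.2202 0.164 ] rows [ 0.009 -0.015  0.004] turn 0.003 q6 -0.8 t 21.225 grip 0.0106 70.5 F [-10.3  -5.5  15.2]
```

```bash
python3 -m inch '[[0,0,0,0,0],[0,0,0.01,0,0],[0,0,0.02,0,0],[0,0,0.03,0,0],[0,0,0.03,0,0],[0,0,0.03,0,0],[0,0,0.03,0,0]]' 110
python3 - <<'E'
from h import *
plan(.4985,.2191,.1635,np.radians(62.45))
a=np.radians(62.45);ex=np.array([np.cos(a),np.sin(a)]);ey=np.array([-ex[1],ex[0]]);o=np.array([.5134,.2533])
c,P=grab("scene");X=(P[...,:2]-o)@ex*1000;Y=(P[...,:2]-o)@ey*1000;k=c["z_map"]>0
for x0 in(-50,-20,20,50):
    f=k&(abs(X-x0)<6)&(abs(Y)<48)&(P[...,2]>.06)&(P[...,2]<.085);print(x0,f.sum(),np.median(P[f][:,2]).round(4))
w=ctrl.capture("wrist")["color"]
cv2.imwrite("pics/end.png",np.hstack([cv2.resize(w[200:480,140:500],(400,311)),cv2.resize(c["color"][180:330,250:443],(400,311))]))
E
```

```text
time_s: 22.1
eef_pos: [0.5006, 0.2203, 0.1639]
tool_rot: [0.237, 0.971, -0.002, -0.002]
contact_force: [-18.1, -8.4, 32.5]
grip_width: 0.0086
grasp_force: 110.2
tcp [0.5006 0.2203 0.1639] rows [ 0.011 -0.017  0.004] turn 0.004 q6 -0.8 t 22.1 grip 0.0086 110.2 F [-18.1  -8.4  32.5]
-50 423 0.0771
-20 264 0.077
20 193 0.0768
50 188 0.0771
```

View pics/end.png

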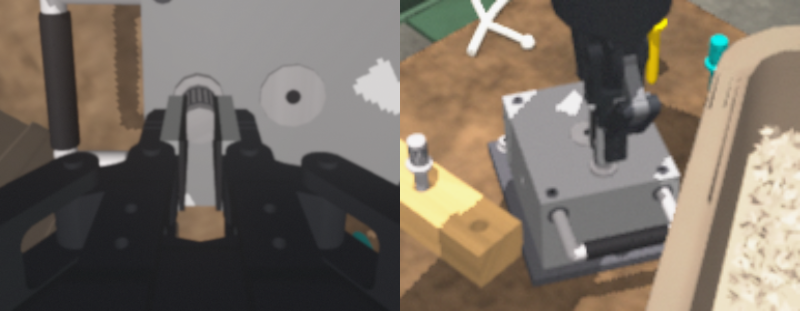

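The long pin's collar sits flat on the half at (605,165). The half is level and shut, the middle pin is still in the block at (420,160), and the arm presses down with 32 N.

```bash
python3 -c "
from rig import ctrl
print(ctrl.sign_off())"
```

```text
the job is handed in; nothing more can be done
None
```

The job is handed in at about 22 s of the 64 s allowed: the short pin is home in the cavity, the mould is shut and level, and the long pin's collar is down on the upper half, still gripped (110 N) and pressed down at about 32 N.

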